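# Snap the cover onto a terminal box and keep it pressed

### The arm

A 6-joint arm with a two-finger parallel gripper is mounted at the origin on a cart in front of the work surface, level with it; the furniture and walls round the work are solid. World frame = base frame: x ahead of the robot, y to its left, z up, the work surface at z = 0. Lengths are in mm, angles in rad, forces in N, time in s.
With the tool pointing down it reaches from about 325 to 775 mm from the base axis. Payload 5.5 kg.
Tool frame: the origin (TCP) lies on the centre line of the jaws, within the pads' length; the fingertips stand tip_reach ahead of it and the grasp point (between the pads) is the TCP (tip_reach is the distance from the TCP to the fingertips, in mm); z points along the fingers, y is the line along which they close (so a half turn about z gives the same grasp; the last joint's range is limited). The gripper opens to 85 mm and grips with 20 to 120 N. Pads are 22 mm wide; open, the fingers measure 114 mm over their backs; the gripper's body (76 mm by 85 mm) begins 54 mm behind the grasp point. The pads swing forward as they close: fully open they stand 13 mm farther back than shut.
Start: joints at [1.17, 0.091, 1.231, -0, 1.82, -0.057], TCP at [202.245, 564.901, 250.275] pointing down, gripper open.
Joint ranges: [-2.87, 2.87], [-0.86, 2.18], [0.17, 2.46], [-1.51, 4.65], [0.06, 2.69], [-2.65, 2.65]. Speed limits (rad/s): [2.57, 2.57, 3.01, 3.14, 3.14, 3.14].

### API

Orientations are given as a rotation vector (axis times angle).
In Python, from plant import * gives the robot as it stands.
- The arm moves only by the tool send_rows, never from a script. Its argument "steps" is a list of rows, each a list of 2 entries, a list of its own where there are three numbers: the shift along the world's x, y, z scaled (see below), then the turn, a rotation vector about the world's x, y, z scaled (see below). In form: [[[x, y, z], [ax, ay, az]], ...]. A call has 1 to 10 rows; each row shifts and turns the commanded pose from where the row before left it; what a row does not reach is not made up. The controller multiplies each number of a shift by 0.05 m and each number of a turn by 180 degrees. A row lasts 1/12 s, in which the tool goes at most 41.7 mm and 7.16 degrees, less where a joint would pass 70% of its speed; a pose out of reach is approached as far as the arm can. A call with a number of a shift or a turn outside -1 to 1 is refused whole. A call with a gripper value outside its range is refused whole. "grip" is the opening, from -1 (shut) to 1 (fully open), set as the call begins (left out, the last holds). The fingers move at their own pace and stop on an object; the grip force is fixed at half the most. Time passes only in rows, so rows that do not move let the fingers close. It gives the time, the measured TCP pose, the force, the opening and the grip force at its end, in the units of the state.
- read_state(): the state, without advancing time (a new reading comes with each control period).
- capture(name): name is "scene" or "side" or "wrist"; returns the picture (480x640x3 uint8, blue, green, red); there is no depth.
- camera_params(name): a dict with "fx", "fy", "cx", "cy" (pixels), "T" (4x4, takes a point from camera to world coordinates); the wrist camera has in their place "tool_from_camera" (4x4, takes a point from camera to tool coordinates, whose origin is the TCP and whose axes are the flange's). Camera axes: x right, y up, looking along -z (the intrinsics and any distortion apply to the point x, -y, -z); pixel columns grow to the right and rows downward; lengths in mm; the calibration is good to about 2 mm. A picture is of the moment at which its call begins: read the wrist's pose just before it. camera_params takes no time and is no camera call.
- job_done(): hands the job in; it is judged then, once.
The state is a dict: "t": time; "q": joint angles; "qd": joint speeds; "joint_efforts": joint torques, N m; "ee_pos": TCP position; "tool_rot": TCP orientation; "wrist_force": force on the tool from outside, world axes, zero at the start; "wrist_torque": the same for the moment, N m; "finger_gap": finger opening in mm; "finger_force": force on a finger pad.
Only numpy, scipy, OpenCV 4.12 (cv2) and the standard library are available. Lean on these libraries where they do the work, as an engineer would, in place of code of your own. Each camera call takes 0.05 s, during which the arm holds its last target. There are 200 camera calls.

### The job

The blue film cutter has been left lying across the open terminal box: lift it off and lay it on the bench clear of the box. Then take the yellow cover, set it squarely on the box and press it down until all its clips snap and it sits fully home on its gasket, and keep pressing: finish with the fingers still pushing the closed cover down with about 10 N. Leave the other loose things where they are.

Things in the scene. Friction and masses are not known exactly. Their poses are not given: they have to be found in the camera images.
- terminal_box: grey open-topped terminal box screwed to the bench. Outside 80 (x) x 114 (y) mm; four low screw feet reach 57 mm either side along x. Walls 5 mm thick; rim with gasket 42 mm above the bench. Opening 70 (x) x 104 (y) mm; terminals inside reach 17 mm above the bench. Two orange spring clips in each long wall (see clip_a), cable glands to 72 mm at +y. Origin: centre of its underside, z up
- box_mouth (a point): centre of the box's opening, level with the top of the gasket; axes as the box's
- gasket: the black rubber gasket ring on top of the box's walls, part of the box, 2 mm thick; origin at the centre of its underside, 40 mm above the bench. The pressing force is judged between the cover and it
- cover: yellow plastic snap cover, about 80 g, lying right way up. Flange 82 (x) x 116 (y) x 5 mm; below it a tapered plug 67 (x) x 100 (y) x 22 mm (clearance 1.5 mm in x, 2 mm in y each side) with two snap beads on each long side; on top a grip rib 12 (x) x 50 (y) x 23 mm. Origin: centre of the plug's underside; flange underside at 22, its top at 27, rib top at 50 mm. Fits either way round
- cover_seat (a point): centre of the underside of the cover's flange, 22 mm above its origin; meets box_mouth when home. Lowered on the box, the beads meet the clips 11 mm before home; the pressing force rises to roughly 6 to 18 N, drops suddenly 4 to 8 mm before home as the beads pass, and rises again when the flange meets the gasket. The clips then hold it
- cover_grip (a point): middle of the grip rib, 41 mm above the cover's origin, 14 mm above the flange top; the rib is 12 mm thick along the cover's x
- film_cutter: blue plastic film cutter, 25 (x) x 136 (y) x 21 mm, about 45 g: a flat body 11 mm high and 25 mm wide, with a raised ridge on it 4 mm wide to 21 mm, 5 to 9 mm off the middle towards +x. At first it lies across the box, on the gasket, roughly along the box's short (x) direction. Origin: centre of its underside
- star_knob: yellow star-shaped clamping knob, 36 x 32 x 28 mm, bystander; origin centre of underside
- ball_adapter: beige round adapter with a ball stem, 43 x 43 x 36 mm, bystander; origin centre of underside
- tape_roll: roll of cream crepe tape, 96 x 96 x 48 mm, bystander; origin centre of underside
- clip_a (a joint): one of the box's four orange spring clips (two in each long wall, 27.5 mm either side of its middle; this one at +x, +y); its nose reaches 4 mm into the opening, 8 mm below the rim, its outside lies 45 mm from the box's middle plane. Joint: 0 at rest, grows outward, to 0.005 m. A bead passing it pushes it outward about 2.5 mm, then it springs back
- wood_block: brown wooden block lying flat, 44 (x) x 100 (y) x 19 mm, bystander; origin centre of underside
Not all that is in view belongs to the job. There is more than one size of the cover; the one meant has the size given above.

How it is judged (in metres and radians):
On the way, in this order (a step that is already met when the one before it is completed fails the run):
1. the film cutter is lifted off the box in the fingers, at least 13 mm above the rim (height (world z) of film_cutter above 0.055 m and contact force between the fingers and film_cutter above 0.3 N and contact force between film_cutter and terminal_box below 0.1 N), for 0.1 s.
2. the film cutter lies on the bench, released and clear of the box (height (world z) of film_cutter below 0.03 m and horizontal distance between film_cutter and box_mouth above 0.065 m and contact force between film_cutter and terminal_box below 0.1 N and contact force between the fingers and film_cutter below 0.1 N and linear speed of film_cutter below 0.03 m/s), for 0.2 s.
3. the cover has snapped home on the box (z of cover_seat in the frame of box_mouth between -0.003 and 0.0015 m and horizontal distance between cover_seat and box_mouth below 0.004 m and angle between the z axis of cover and the z axis of box_mouth, either way round below 0.03 rad), for 0.2 s.
At the end, for the whole second after the job is handed in: the cover is home: its flange within 1.5 mm of the gasket top, centred within 4 mm and level within 0.03 rad, the fingers still on it and pressing it onto the gasket with more than 5 N; the film cutter lies still on the bench, released, not touching the box, more than 65 mm from its centre (all of step 2 and all of step 3 and contact force between cover and gasket above 5 N and contact force between the fingers and cover above 3 N); the arm keeps its last pose, push and grip.
It fails at once if the star knob is moved by more than 30 mm (distance of star_knob from where it was at the start of the episode above 0.03 m).
It fails at once if the ball adapter is moved by more than 30 mm (distance of ball_adapter from where it was at the start of the episode above 0.03 m).
It fails at once if the tape roll is moved by more than 30 mm (distance of tape_roll from where it was at the start of the episode above 0.03 m).
It fails at once if the wood block is moved by more than 30 mm (distance of wood_block from where it was at the start of the episode above 0.03 m).
It also fails if it takes over 64 s, if anything falls off the work surface, if the arm or the gripper's body presses on something with over 40 N, if the wrist force passes 120 N, or if a joint passes its speed limit or range.

## Working session

There is one attempt and no reset: what is moved stays moved. The work goes in short steps, Python scripts to look and compute and a tool call to move; the robot and the scene stay as the last step left them, time stands still between calls to the robot, and variables do not carry over. Pictures are saved under pics/ and viewed, at most 10 in all, crops included, and the job is handed in when it is done.

Besides the shell and the picture viewer there is one more tool, called after "Emit:" as name([rows], argument=value, ...), one row to a line, values as JSON. send_rows: Moves the arm, as the interface text tells. Its arguments: {"type":"object","properties":{"steps":{"type":"array"},"grip":{"type":"number"}},"required":["steps"]}

```bash
mkdir -p pics; ls; cat > h.py <<'E'
from plant import *
import numpy as np, cv2
from scipy.spatial.transform import Rotation as R
np.set_printoptions(precision=4,suppress=True)
def cam(name,s=None):
    p=camera_params(name)
    if 'T' in p: T=np.array(p['T'])
    else:
        s=s or read_state(); W=np.eye(4); W[:3,:3]=R.from_rotvec(s['tool_rot']).as_matrix(); W[:3,3]=s['ee_pos']
        T=W@np.array(p['tool_from_camera'])
    return p,T
def onplane(name,uv,z,s=None):
    p,T=cam(name,s); uv=np.atleast_2d(uv).astype(float)
    d=np.c_[(uv[:,0]-p['cx'])/p['fx'],-(uv[:,1]-p['cy'])/p['fy'],-np.ones(len(uv))]@T[:3,:3].T
    o=T[:3,3]; return o+d*((z-o[2])/d[:,2])[:,None]
def proj(name,P,s=None):
    p,T=cam(name,s); q=(np.atleast_2d(P)-T[:3,3])@T[:3,:3]
    return np.c_[p['cx']+p['fx']*q[:,0]/-q[:,2],p['cy']+p['fy']*q[:,1]/q[:,2]]
E
python3 - <<'E'
from h import *
print(read_state())
for n in('scene','side','wrist'):
    print(n,camera_params(n)); cv2.imwrite(f'pics/{n}0.png',capture(n))
E
```

```text
pics
{'t': 0.0, 'q': array([ 1.1703,  0.0919,  1.2319, -0.    ,  1.8198, -0.0567]), 'qd': array([-0.0004,  0.0002,  0.0025, -0.0002,  0.0004, -0.0017]), 'joint_efforts': array([  0.0004, -45.8705, -41.8045,  -0.0002,   0.0111,   0.    ]), 'ee_pos': array([202.1479, 564.6545, 249.116 ]), 'tool_rot': array([-0.5373, -3.0948,  0.0031]), 'wrist_force': array([-0.1435,  0.1562, -0.3787]), 'wrist_torque': array([-0.0147,  0.0295, -0.0002]), 'finger_force': 0.0, 'finger_gap': 85.58700433336803}
scene {'fx': 494.0971060139448, 'fy': 494.0971060139448, 'cx': 312.34376433762804, 'cy': 238.7168586716702, 'T': array([[   0.8035,    0.3398,   -0.4888,  -18.5504],
       [  -0.5953,    0.451 ,   -0.665 , -703.3766],
       [  -0.0055,    0.8253,    0.5647,  659.8875],
       [   0.    ,    0.    ,    0.    ,    1.    ]])}
side {'fx': 560.4320782221582, 'fy': 560.4320782221582, 'cx': 331.3493458243057, 'cy': 231.80552462110478, 'T': array([[   0.999 ,   -0.0293,    0.0341,  557.8228],
       [   0.0419,    0.332 ,   -0.9424, -990.2146],
       [   0.0163,    0.9428,    0.3329,  403.8172],
       [   0.    ,    0.    ,    0.    ,    1.    ]])}
wrist {'fx': 357.8534087164175, 'fy': 357.8534087164175, 'cx': 314.8815115092481, 'cy': 243.75867241793983, 'tool_from_camera': array([[  -0.0013,    0.9613,    0.2753,   69.7854],
       [   1.    ,    0.0011,    0.0009,   -1.0666],
       [   0.0006,    0.2753,   -0.9613, -123.5025],
       [   0.    ,    0.    ,    0.    ,    1.    ]])}
```

View pics/scene0.png

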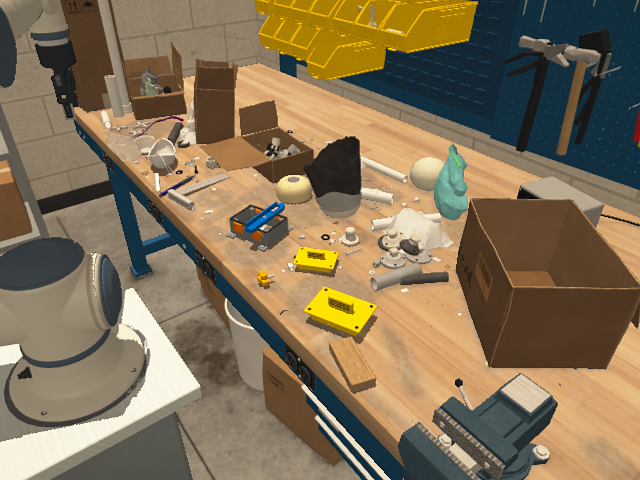

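View pics/side0.png

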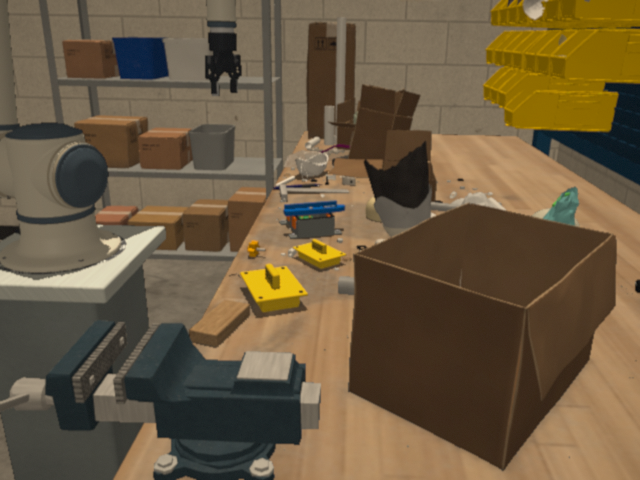

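```bash
python3 -c "
import plant;print([n for n in dir(plant) if n[0]!='_']);print(getattr(plant,'tip_reach',None))"
```

```text
['Unreachable', 'camera_params', 'capture', 'job_done', 'read_state', 'tip_reach']
19.0
```

The scene picture shows the box at (260,225) with the blue cutter on it, the small cover at (317,260), the large one at (341,310), the wood block at (353,362) and the star knob at (264,278).

```bash
python3 - <<'E'
from h import *
im=cv2.imread('pics/scene0.png')
cv2.imwrite('pics/crop1.png',cv2.resize(im[170:400,215:395],None,fx=3.3,fy=2.6*1,interpolation=cv2.INTER_CUBIC))
for n,uv,z in [('box',(259,222),42),('cut0',(247,232),55),('cut1',(283,206),55),('small',(317,258),20),('big',(341,308),27),
 ('wood',(353,362),19),('star',(264,278),14),('ball',(349,237),18),('tape',(294,188),24)]: print(n,onplane('scene',uv,z))
# cover sizes: corners of flange
print(onplane('scene',[(325,288),(376,314),(353,333),(305,311)],27))
print(onplane('scene',[(302,246),(339,256),(332,274),(294,263)],20))
E
```

```text
box [[458.0584 154.6105  42.    ]]
cut0 [[405.1623 117.2129  55.    ]]
cut1 [[531.6246 163.1742  55.    ]]
small [[499.337  -15.4401  20.    ]]
big [[ 434.9419 -176.0274   27.    ]]
wood [[ 372.2258 -284.9102   19.    ]]
star [[374.4522   1.5953  14.    ]]
ball [[608.9379   7.1935  18.    ]]
tape [[636.0348 268.6504  24.    ]]
[[ 446.4833 -111.9527   27.    ]
 [ 476.4502 -227.6025   27.    ]
 [ 410.684  -239.2484   27.    ]
 [ 375.9244 -142.0485   27.    ]]
[[499.579   40.8727  20.    ]
 [542.068  -38.4486  20.    ]
 [490.7449 -78.6141  20.    ]
 [449.2149  -0.164   20.    ]]
```

View pics/crop1.png

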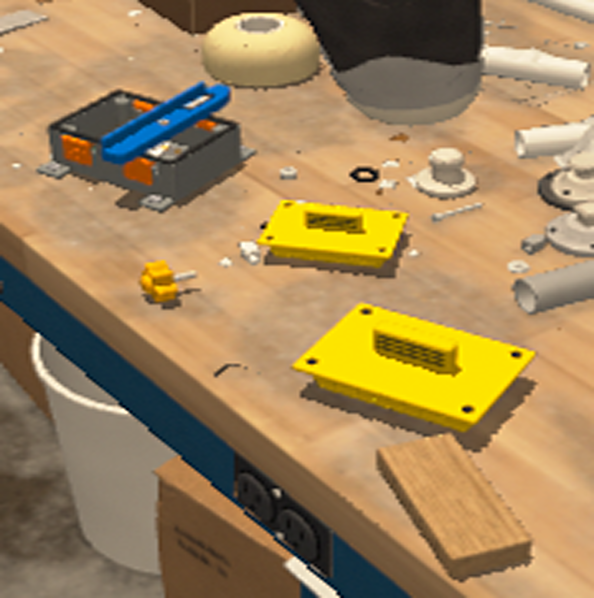

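Emit:
send_rows([
  [[0.4,-0.64,0],[0,0,0]],
  [[0.4,-0.64,0],[0,0,0]],
  [[0.4,-0.64,0],[0,0,0]],
  [[0.4,-0.64,0],[0,0,0]],
  [[0.4,-0.64,0],[0,0,0]],
  [[0.4,-0.64,0],[0,0,0]],
  [[0.4,-0.64,0],[0,0,0]],
  [[0.4,-0.64,0],[0,0,0]],
  [[0.4,-0.64,0],[0,0,0]],
  [[0.4,-0.64,0],[0,0,0]],
], grip=1)

```text
t: 0.98
ee_pos: [402.7, 243.2, 250.1]
tool_rot: [0.537, 3.095, 0.0]
wrist_force: [0.2, 0.7, 0.9]
finger_gap: 85.2
finger_force: 0.0
```

Emit:
send_rows([
  [[0.4,-0.64,0],[0,0,0]],
  [[0.4,-0.64,0],[0,0,0]],
  [[0.4,-0.64,0],[0,0,0]],
  [[0,0,0],[0,0,0]],
  [[0,0,0],[0,0,0]],
])

```text
t: 1.4
ee_pos: [462.8, 147.3, 249.7]
tool_rot: [-0.544, -3.093, 0.001]
wrist_force: [-0.5, 0.2, 0.2]
finger_gap: 85.7
finger_force: 0.0
```

```bash
python3 - <<'E'
from h import *
import pickle
s=read_state(); im=capture('wrist'); cv2.imwrite('pics/w1.png',im); pickle.dump(s,open('s1.pkl','wb'))
print(s['t'],s['ee_pos'],s['tool_rot'],s['q'],s['wrist_force'])
cv2.imwrite('pics/w1v.png',cv2.resize(im,(800,600)))
E
```

```text
1.4 [462.7903 147.2728 249.6968] [-0.5435 -3.0931  0.0006] [ 0.238  -0.2157  1.526   0.0001  1.8325 -0.9849] [-0.4934  0.1713  0.2036]
```

View pics/w1v.png

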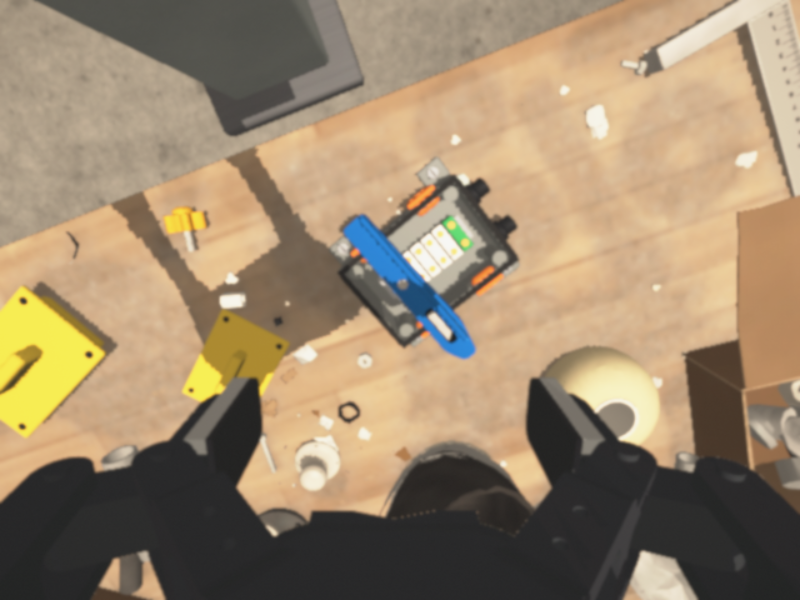

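The wrist picture shows the box rim corners at about (340,268), (405,346), (518,260) and (457,177) in the 800-wide view. The cutter runs from (352,222) to (465,352), and the glands are at the upper right.

```bash
python3 - <<'E'
from h import *
import pickle
s=pickle.load(open('s1.pkl','rb')); im=cv2.imread('pics/w1.png')
W=lambda l,z: onplane('wrist',np.array(l)*.8,z,s)
c=W([(340,268),(405,346),(518,260),(457,177)],42)[:,:2]; print(c,c.mean(0))
e=np.diff(np.r_[c,c[:1]],axis=0); print(np.linalg.norm(e,axis=1),np.degrees(np.arctan2(e[:,1],e[:,0])))
hsv=cv2.cvtColor(im,cv2.COLOR_BGR2HSV)
m=cv2.inRange(hsv,(100,130,60),(125,255,255)); n,l,st,cc=cv2.connectedComponentsWithStats(m)
i=1+np.argmax(st[1:,4]); print(st[i],cc[i])
ys,xs=np.where(l==i); P=W(np.c_[xs,ys]/.8,53)[:,:2]
r=cv2.minAreaRect(P.astype(np.float32)); b=cv2.boxPoints(r); print('cutter',r,b)
# big yellow
m=cv2.inRange(cv2.imread('pics/scene0.png'),(0,150,170),(90,255,255))
c=onplane('scene',[(324,287),(377,305),(360,335),(304,312)],27)[:,:2]; print('big',c,c.mean(0))
e=np.diff(np.r_[c,c[:1]],axis=0); print(np.linalg.norm(e,axis=1),np.degrees(np.arctan2(e[:,1],e[:,0])))
c=onplane('scene',np.array([(285,198),(409,216),(385,262),(262,242)])/np.array([3.3,2.6])+[215,170],27)[:,:2]; print('small',c,c.mean(0))
e=np.diff(np.r_[c,c[:1]],axis=0); print(np.linalg.norm(e,axis=1),np.degrees(np.arctan2(e[:,1],e[:,0])))
E
```

```text
[[444.8633 109.3085]
 [520.6443 134.2422]
 [484.7805 236.8056]
 [412.2285 212.1655]] [465.6292 173.1304]
[ 79.7775 108.653   76.622  107.9102] [  18.2124  109.2734 -161.2415  -72.3966]
[ 275  173  105  113 2841] [325.8451 226.8916]
cutter ((477.6893005371094, 155.0410614013672), (134.2708740234375, 24.919002532958984), 22.35569190979004) [[410.8607 141.0288]
 [420.3388 117.9827]
 [544.5179 169.0533]
 [535.0398 192.0994]]
big [[ 446.7746 -108.3356]
 [ 494.7642 -210.4697]
 [ 417.3866 -250.377 ]
 [ 372.84   -143.1352]] [ 432.9413 -178.0794]
[112.8467  87.0625 116.1259  81.715 ] [ -64.8327 -152.7177  112.5572   25.2055]
small [[492.4379  33.0992]
 [542.5868 -37.3242]
 [491.2912 -76.6239]
 [444.6108  -8.5793]] [492.7317 -22.357 ]
[86.4545 64.6197 82.5174 63.4392] [ -54.5451 -142.5428  124.4511   41.0703]
```

```bash
python3 - <<'E'
from h import *
import pickle
s=pickle.load(open('s1.pkl','rb')); im=cv2.imread('pics/w1.png')
print(onplane('wrist',np.array([(300,125),(600,10),(597,120),(690,355),(650,65),(458,140),(655,285)])*.8,0,s))
a=np.radians(22.4);u=np.array([np.cos(a),np.sin(a)]);v=np.array([-u[1],u[0]])
c=np.array([455,315]);F=[np.r_[c+i*68*u+j*12.5*v,0] for i,j in((1,1),(1,-1),(-1,-1),(-1,1))]
print(proj('wrist',np.array(F),s)/.8)
Rm=R.from_rotvec(s['tool_rot']).as_matrix();print(Rm)
E
```

```text
[[335.2325 114.5385   0.    ]
 [338.1483 351.429    0.    ]
 [410.7969 332.5599   0.    ]
 [631.6784 366.7348   0.    ]
 [386.626  378.6643   0.    ]
 [387.8107 226.7761   0.    ]
 [556.9272 349.6304   0.    ]]
[[648.2858 235.5856]
 [623.1914 255.7111]
 [523.6157 127.9583]
 [549.3674 104.5028]]
[[-0.9401  0.3409 -0.0012]
 [ 0.3409  0.9401 -0.0002]
 [ 0.0011 -0.0006 -1.    ]]
```

Emit:
send_rows([
  [[0.043,0.02,-0.4],[0,0,0.0335]],
  [[0.043,0.02,-0.4],[0,0,0.0335]],
  [[0.043,0.02,-0.4],[0,0,0.0335]],
  [[0.043,0.02,-0.4],[0,0,0.0335]],
  [[0.043,0.02,-0.4],[0,0,0.0335]],
  [[0.043,0.02,-0.4],[0,0,0.0335]],
  [[0.043,0.02,-0.4],[0,0,0.0335]],
  [[0,0,0],[0,0,0]],
  [[0,0,0],[0,0,0]],
], grip=0.3)

```text
t: 2.2
ee_pos: [476.0, 157.0, 109.4]
tool_rot: [0.611, -3.079, -0.0]
wrist_force: [0.1, 0.0, 0.5]
finger_gap: 55.4
finger_force: 0.0
```

```bash
python3 - <<'E'
from h import *
import pickle
s=read_state(); im=capture('wrist'); cv2.imwrite('pics/w2.png',im); pickle.dump(s,open('s2.pkl','wb'))
Rm=R.from_rotvec(s['tool_rot']).as_matrix();print(s['t'],s['ee_pos'],np.degrees(np.arctan2(Rm[1,1],Rm[0,1])),Rm[:,2],s['finger_gap'])
hsv=cv2.cvtColor(im,cv2.COLOR_BGR2HSV)
m=cv2.inRange(hsv,(100,130,60),(125,255,255)); n,l,st,cc=cv2.connectedComponentsWithStats(m)
i=1+np.argmax(st[1:,4]); print(st[i],cc[i])
ys,xs=np.where(l==i); P=onplane('wrist',np.c_[xs,ys],53,s)[:,:2]
r=cv2.minAreaRect(P.astype(np.float32)); print('cutter',r)
E
```

```text
2.2 [475.9839 157.0242 109.4226] 112.45858205964323 [-0.0028 -0.0004 -1.    ] 55.41453829233486
[ 290  152   46  235 8281] [313.3298 261.7285]
cutter ((478.1112365722656, 154.77252197265625), (133.67510986328125, 24.038745880126953), 22.356056213378906)
```

View pics/w2.png

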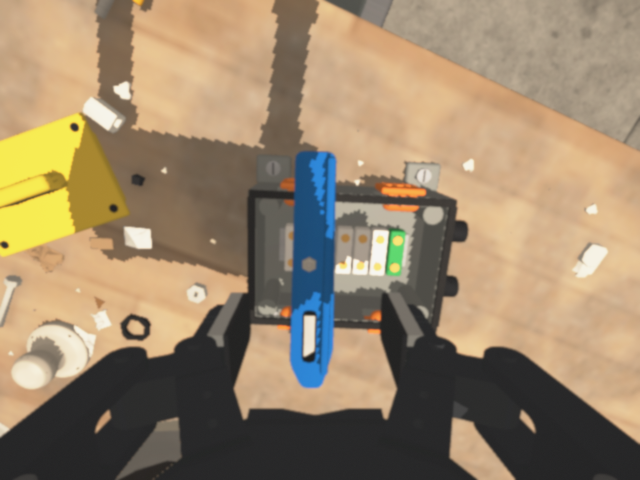

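The cutter at (313,262) is centred between the fingers and square to them.

Emit:
send_rows([
  [[0.02,-0.03,-0.3],[0,0,0]],
  [[0.02,-0.02,-0.3],[0,0,0]],
  [[0,0,-0.2],[0,0,0]],
  [[0,0,-0.16],[0,0,0]],
  [[0,0,0],[0,0,0]],
])

```text
t: 2.67
ee_pos: [478.7, 153.5, 61.4]
tool_rot: [0.612, -3.08, -0.0]
wrist_force: [-0.4, 0.0, -0.6]
finger_gap: 55.5
finger_force: 0.0
```

Emit:
send_rows([
  [[0,0,0],[0,0,0]],
  [[0,0,0],[0,0,0]],
  [[0,0,0],[0,0,0]],
  [[0,0,0],[0,0,0]],
  [[0,0,0],[0,0,0]],
  [[0,0,0],[0,0,0]],
], grip=-1)

```text
t: 3.17
ee_pos: [480.0, 153.7, 63.8]
tool_rot: [-0.613, 3.079, 0.001]
wrist_force: [0.2, 0.9, 5.7]
finger_gap: 21.2
finger_force: 59.6
```

Emit:
send_rows([
  [[0,0,0.1],[0,0,0]],
  [[0,0,0.2],[0,0,0]],
  [[0,0,0.4],[0,0,0]],
  [[0,0,0.4],[0,0,0]],
  [[0,0,0],[0,0,0]],
  [[0,0,0],[0,0,0]],
])

```text
t: 3.67
ee_pos: [480.1, 153.5, 119.0]
tool_rot: [-0.612, 3.078, 0.0]
wrist_force: [-0.4, -0.3, -0.8]
finger_gap: 20.8
finger_force: 58.9
```

```bash
python3 - <<'E'
from h import *
import pickle
s=read_state(); im=capture('wrist'); sd=capture('side'); pickle.dump(s,open('s3.pkl','wb'))
print(s['t'],s['ee_pos'],s['tool_rot'],s['finger_gap'],s['finger_force'],s['wrist_force'])
c=cv2.resize(sd[130:280,220:420],(640,480),interpolation=cv2.INTER_CUBIC)
cv2.imwrite('pics/w3.png',cv2.resize(np.hstack([im,c]),(800,300)))
cv2.imwrite('pics/w3full.png',im)
E
```

```text
3.6667 [480.0985 153.5327 118.9538] [-0.6125  3.0782  0.0001] 20.805876999153504 58.8593408750603 [-0.433  -0.2613 -0.7579]
```

View pics/w3.png

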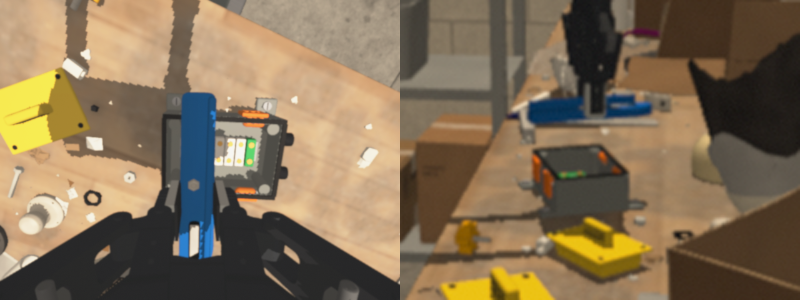

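Emit:
send_rows([
  [[-0.08,0.54,0],[0,0,0]],
  [[-0.08,0.54,0],[0,0,0]],
  [[-0.08,0.54,0],[0,0,0]],
  [[-0.08,0.54,0],[0,0,0]],
  [[-0.08,0.54,0],[0,0,0]],
  [[-0.08,0.54,0],[0,0,0]],
  [[0,0,-0.6],[0,0,0]],
  [[0,0,-0.6],[0,0,0]],
  [[0,0,-0.4],[0,0,0]],
  [[0,0,0],[0,0,0]],
])

```text
t: 4.6
ee_pos: [451.4, 313.4, 29.8]
tool_rot: [0.612, -3.07, 0.007]
wrist_force: [-1.0, -1.0, -1.6]
finger_gap: 21.0
finger_force: 58.9
```

Emit:
send_rows([
  [[0,0,-0.1],[0,0,0]],
  [[0,0,-0.1],[0,0,0]],
  [[0,0,-0.06],[0,0,0]],
  [[0,0,0],[0,0,0]],
  [[0,0,0],[0,0,0]],
])

```text
t: 5.02
ee_pos: [455.8, 315.5, 25.3]
tool_rot: [-0.613, 3.08, 0.001]
wrist_force: [0.3, -0.2, -0.1]
finger_gap: 21.4
finger_force: 58.9
```

Emit:
send_rows([
  [[0,0,-0.04],[0,0,0]],
  [[0,0,0],[0,0,0]],
])

```text
t: 5.18
ee_pos: [455.5, 315.5, 22.7]
tool_rot: [-0.613, 3.08, 0.0]
wrist_force: [-0.2, 0.9, -0.6]
finger_gap: 20.8
finger_force: 58.9
```

Emit:
send_rows([
  [[0,0,-0.03],[0,0,0]],
  [[0,0,0],[0,0,0]],
])

```text
t: 5.35
ee_pos: [455.6, 315.6, 21.8]
tool_rot: [-0.613, 3.08, 0.0]
wrist_force: [-0.6, -1.9, 2.9]
finger_gap: 20.8
finger_force: 59.5
```

Contact with the bench: release and rise.

Emit:
send_rows([
  [[0,0,0],[0,0,0]],
  [[0,0,0],[0,0,0]],
  [[0,0,0],[0,0,0]],
  [[0,0,0.1],[0,0,0]],
  [[0,0,0.4],[0,0,0]],
  [[0,0,0.8],[0,0,0]],
  [[0,0,0.8],[0,0,0]],
  [[0,0,0.8],[0,0,0]],
], grip=0.3)

```text
t: 6.02
ee_pos: [454.8, 315.1, 167.2]
tool_rot: [0.613, -3.08, 0.001]
wrist_force: [0.4, 0.7, 0.7]
finger_gap: 55.7
finger_force: 0.0
```

Emit:
send_rows([
  [[0.08,-0.52,0.07],[0,0,-0.038]],
  [[0.08,-0.52,0.07],[0,0,-0.038]],
  [[0.08,-0.52,0.07],[0,0,-0.038]],
  [[0.08,-0.52,0.07],[0,0,-0.038]],
  [[0.08,-0.52,0.07],[0,0,-0.038]],
  [[0.08,-0.52,0.07],[0,0,-0.038]],
  [[0,0,0],[0,0,0]],
  [[0,0,0],[0,0,0]],
  [[0,0,0],[0,0,0]],
])

```text
t: 6.77
ee_pos: [479.3, 159.8, 186.9]
tool_rot: [-0.503, -3.101, -0.001]
wrist_force: [0.1, -1.2, 0.4]
finger_gap: 55.6
finger_force: 0.0
```

```bash
python3 - <<'E'
from h import *
import pickle
s=read_state(); im=capture('wrist'); pickle.dump(s,open('s4.pkl','wb'));cv2.imwrite('pics/w4.png',im)
print(s['t'],s['ee_pos'],s['tool_rot'],s['wrist_force'])
u,v=proj('wrist',[466,172,42],s)[0].astype(int);print(u,v)
x0=max(u-130,0);y0=max(v-97,0);c=im[y0:y0+195,x0:x0+260];print(x0,y0)
cv2.imwrite('pics/w4c.png',cv2.resize(c,None,fx=3,fy=3,interpolation=cv2.INTER_CUBIC))
E
```

```text
6.7667 [479.2511 159.7687 186.8946] [-0.5035 -3.101  -0.0009] [ 0.1192 -1.1856  0.4154]
326 214
196 117
```

View pics/w4c.png

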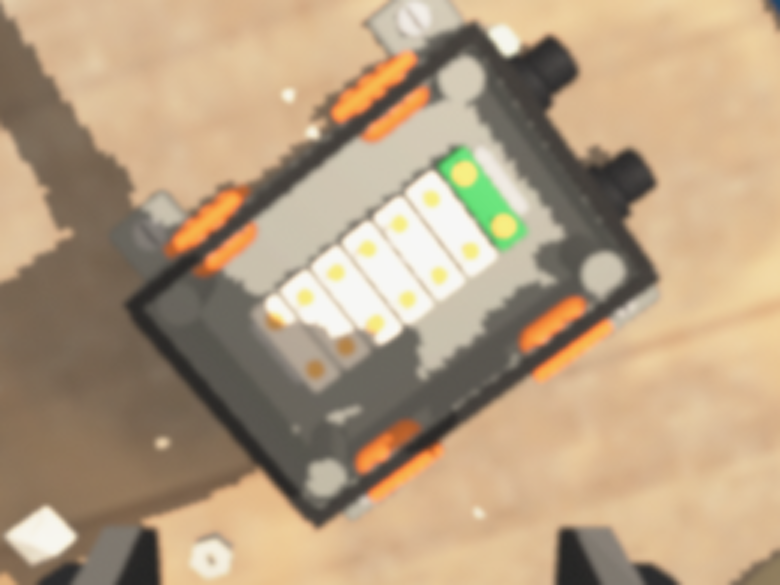

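The empty box shows clearly; its rim's outer corners in the crop are left (128,306), top (478,22), right (658,278) and bottom (318,525).

```bash
cat >> h.py <<'E'
from scipy.optimize import least_squares
def fitrect(px,name,z,w,h,s,guess):
    "px in order (-,-),(+,-),(+,+),(-,+) of local x,y; fits x,y,yaw"
    S=np.array([(-1,-1),(1,-1),(1,1),(-1,1)])*[w/2,h/2]
    def P(p):
        c,n=np.cos(p[2]),np.sin(p[2]); return np.c_[S@np.array([[c,n],[-n,c]])+p[:2],np.full(4,z)]
    f=least_squares(lambda p:(proj(name,P(p),s)-px).ravel()*[1]*1,guess,x_scale=[1,1,.01])
    return f.x,f.fun.reshape(4,2)
E
python3 - <<'E'
from h import *
import pickle
s=pickle.load(open('s4.pkl','rb'))
px=np.array([(128,306),(318,525),(658,278),(478,22)])/3+[196,117]-1/3
x,r=fitrect(px,'wrist',42,80,114,s,[466,172,.32]); print(x,np.degrees(x[2]),r)
E
```

```text
[466.0476 172.14     0.3414] 19.563468664098966 [[-2.9031  0.1804]
 [-0.838   3.092 ]
 [ 3.0055  0.0251]
 [ 0.6166 -2.1459]]
```

Emit:
send_rows([
  [[-0.08,-0.7,0.05],[0,0,-0.037]],
  [[-0.08,-0.7,0.05],[0,0,-0.037]],
  [[-0.08,-0.7,0.05],[0,0,-0.037]],
  [[-0.08,-0.7,0.05],[0,0,-0.037]],
  [[-0.08,-0.7,0.05],[0,0,-0.037]],
  [[-0.08,-0.7,0.05],[0,0,-0.037]],
  [[-0.08,-0.7,0.05],[0,0,-0.024]],
  [[-0.08,-0.7,0.05],[0,0,0]],
  [[-0.08,-0.7,0.05],[0,0,0]],
])

```text
t: 7.57
ee_pos: [443.2, -156.1, 209.3]
tool_rot: [-1.633, -2.684, -0.001]
wrist_force: [0.7, 0.2, -0.5]
finger_gap: 55.3
finger_force: 0.0
```

Emit:
send_rows([
  [[0,-0.4,0],[0,0,0]],
  [[0,0,0],[0,0,0]],
  [[0,0,0],[0,0,0]],
  [[0,0,0],[0,0,0]],
])

```text
t: 7.9
ee_pos: [443.6, -174.3, 209.0]
tool_rot: [-1.634, -2.682, -0.001]
wrist_force: [-0.4, -0.5, -0.8]
finger_gap: 55.8
finger_force: 0.0
```

```bash
python3 - <<'E'
from h import *
import pickle
s=read_state(); im=capture('wrist'); pickle.dump(s,open('s5.pkl','wb'));cv2.imwrite('pics/w5.png',im)
Rm=R.from_rotvec(s['tool_rot']).as_matrix();print(s['t'],s['ee_pos'],np.degrees(np.arctan2(Rm[1,1],Rm[0,1])),s['wrist_force'],s['q'])
cv2.imwrite('pics/w5v.png',cv2.resize(im,(800,600),interpolation=cv2.INTER_CUBIC))
E
```

```text
7.9 [ 443.6294 -174.3481  208.9636] 27.300356311815015 [-0.4153 -0.4918 -0.8055] [-0.4463 -0.2467  1.6243  0.0007  1.7649 -0.9227]
```

View pics/w5v.png

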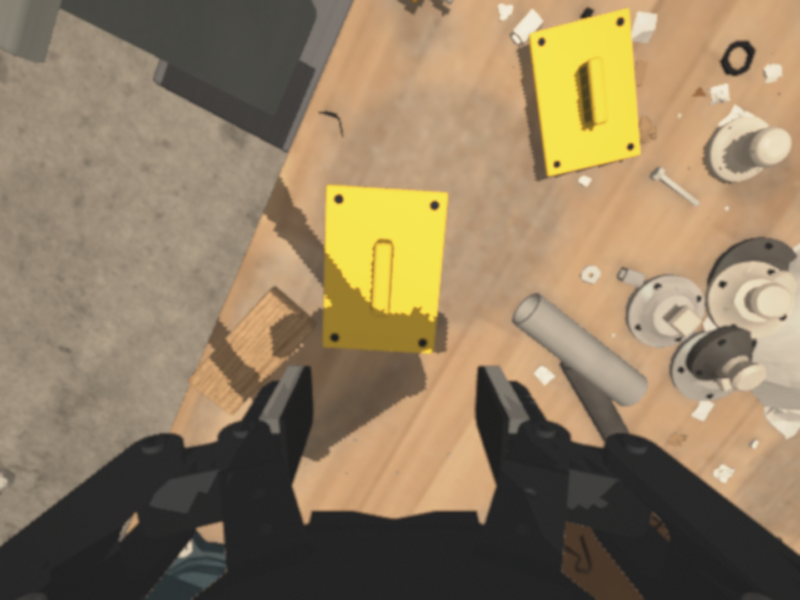

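The large cover's flange corners in the 800-wide view are (327,185), (448,193), (434,353) and (323,347), with the rib at about (383,277).

```bash
python3 - <<'E'
from h import *
import pickle
s=pickle.load(open('s5.pkl','rb'))
px=np.array([(323,347),(434,353),(448,193),(327,185)])*.8
x,r=fitrect(px,'wrist',27,82,116,s,[433,-178,.45]); print(x,np.degrees(x[2]),r)
rb=np.array([(373,313),(386,314),(394,241),(376,240)])*.8
P=onplane('wrist',rb,50,s);print(P,P.mean(0))
P=onplane('wrist',px,27,s);print(P,P.mean(0),np.linalg.norm(np.diff(P,axis=0),axis=1))
E
```

```text
[ 434.2961 -174.6444    0.4137] 23.704700621805017 [[-0.3825  0.8848]
 [ 0.2778  1.2511]
 [ 1.1794 -0.8695]
 [-1.0799 -0.7671]]
[[ 438.6875 -196.5551   50.    ]
 [ 446.6348 -193.2404   50.    ]
 [ 429.2673 -147.9518   50.    ]
 [ 418.8815 -152.588    50.    ]] [ 433.3678 -172.5838   50.    ]
[[ 420.0213 -243.2883   27.    ]
 [ 494.3372 -210.3036   27.    ]
 [ 447.9917 -106.1128   27.    ]
 [ 374.4872 -138.1682   27.    ]] [ 434.2094 -174.4682   27.    ] [ 81.307  114.0335  80.1902]
```

Emit:
send_rows([
  [[-0.1,0,-0.6],[0,0,-0.01]],
  [[-0.1,0,-0.6],[0,0,-0.01]],
  [[0,0,-0.6],[0,0,0]],
  [[0,0,-0.6],[0,0,0]],
  [[0,0,-0.2],[0,0,0]],
  [[0,0,0],[0,0,0]],
  [[0,0,0],[0,0,0]],
], grip=-0.36)

```text
t: 8.53
ee_pos: [433.7, -174.9, 80.1]
tool_rot: [1.718, 2.63, 0.0]
wrist_force: [0.3, -0.4, -0.1]
finger_gap: 27.4
finger_force: 0.0
```

```bash
python3 - <<'E'
from h import *
import pickle
s=read_state(); im=capture('wrist'); pickle.dump(s,open('s6.pkl','wb'));cv2.imwrite('pics/w6.png',im)
Rm=R.from_rotvec(s['tool_rot']).as_matrix();print(s['t'],s['ee_pos'],np.degrees(np.arctan2(Rm[1,1],Rm[0,1])),s['finger_gap'],s['wrist_force'])
E
```

```text
8.5333 [ 433.7058 -174.889    80.0778] 23.681715028868712 27.372901188992337 [ 0.2848 -0.4415 -0.1379]
```

View pics/w6.png

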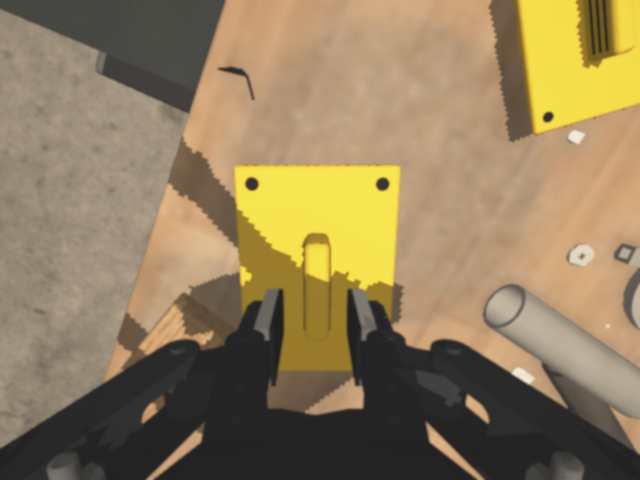

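The cover is square to the jaws and the rib (304-330 px) lies between the fingers; descend.

Emit:
send_rows([
  [[0,0,-0.3],[0,0,0]],
  [[0,0,-0.24],[0,0,0]],
  [[0,0,-0.04],[0,0,0]],
  [[0,0,0],[0,0,0]],
  [[0,0,0],[0,0,0]],
])

```text
t: 9.0
ee_pos: [433.6, -175.7, 51.0]
tool_rot: [1.72, 2.628, 0.0]
wrist_force: [-0.0, 0.3, 0.2]
finger_gap: 27.3
finger_force: 0.0
```

Emit:
send_rows([
  [[0,0,0],[0,0,0]],
  [[0,0,0],[0,0,0]],
  [[0,0,0],[0,0,0]],
  [[0,0,0],[0,0,0]],
  [[0,0,0],[0,0,0]],
], grip=-1)

```text
t: 9.42
ee_pos: [433.9, -175.9, 51.4]
tool_rot: [1.719, 2.627, 0.0]
wrist_force: [0.3, 0.2, 5.2]
finger_gap: 10.8
finger_force: 61.0
```

Emit:
send_rows([
  [[0,0,0.1],[0,0,0]],
  [[0,0,0.3],[0,0,0]],
  [[0,0,0.6],[0,0,0]],
  [[0,0,0.6],[0,0,0]],
  [[0,0,0.2],[0,0,0]],
  [[0,0,0],[0,0,0]],
  [[0,0,0],[0,0,0]],
])

```text
t: 10.0
ee_pos: [433.3, -175.6, 139.7]
tool_rot: [-1.72, -2.629, -0.0]
wrist_force: [0.5, -0.2, -1.0]
finger_gap: 10.5
finger_force: 60.1
```

```bash
cat > box.py <<'E'
from h import *
import pickle
from scipy.optimize import minimize
from scipy.ndimage import map_coordinates
def ring(w,h,n=60):
    t=np.linspace(-.47,.47,n); return np.r_[np.c_[t*w,0*t-h/2],np.c_[t*w,0*t+h/2],np.c_[0*t-w/2,t*h],np.c_[0*t+w/2,t*h]]
def fit(im,s,z=42,p0=(466,172,.335),names='wrist'):
    g=cv2.GaussianBlur(im.max(2).astype(float),(0,0),1.2); S=ring(75,109)
    def f(p):
        c,n=np.cos(p[2]),np.sin(p[2]); P=np.c_[S@np.array([[c,n],[-n,c]])+p[:2],np.full(len(S),z)]
        uv=proj(names,P,s); return np.minimum(map_coordinates(g,[uv[:,1],uv[:,0]],order=1,mode='nearest'),120).mean()
    b=min((minimize(f,[p0[0]+dx,p0[1]+dy,p0[2]+da],method='Nelder-Mead',options=dict(initial_simplex=np.array([p0]*4)+[dx,dy,da]+np.vstack([np.zeros(3),np.diag([2,2,.03])]))) for dx in(-3,0,3) for dy in(-3,0,3) for da in(-.02,.02)),key=lambda r:r.fun)
    return b.x,b.fun
if __name__=='__main__':
    for k in (1,2,4):
        s=pickle.load(open(f's{k}.pkl','rb')); im=cv2.imread(f'pics/w{k}.png')
        for z in(36,42): print(k,z,*fit(im,s,z))
    s=read_state(); im=capture('wrist'); cv2.imwrite('pics/w7.png',im); pickle.dump(s,open('s7.pkl','wb'))
    print(s['t'],s['ee_pos'],s['tool_rot'],s['finger_gap'],s['finger_force'],s['wrist_force'],s['wrist_torque'])
    y=cv2.inRange(cv2.cvtColor(im,cv2.COLOR_BGR2HSV),(22,150,60),(35,255,255)); n,l,st,cc=cv2.connectedComponentsWithStats(y)
    print([list(a) for a in st if a[4]>500])
E
python3 box.py
```

```text
1 36 [467.261  171.5676   0.3417] 82.78158014194551Traceback (most recent call last):
  File "box.py", line 17, in <module>
    for z in(36,42): print(k,z,*fit(im,s,z))
                                ~~~^^^^^^^^
  File "box.py", line 12, in fit
    b=min((minimize(f,[p0[0]+dx,p0[1]+dy,p0[2]+da],method='Nelder-Mead',options=dict(initial_simplex=np.array([p0]*4)+[dx,dy,da]+np.vstack([np.zeros(3),np.diag([2,2,.03])]))) for dx in(-3,0,3) for dy in(-3,0,3) for da in(-.02,.02)),key=lambda r:r.fun)
  File "box.py", line 12, in <genexpr>
    b=min((minimize(f,[p0[0]+dx,p0[1]+dy,p0[2]+da],method='Nelder-Mead',options=dict(initial_simplex=np.array([p0]*4)+[dx,dy,da]+np.vstack([np.zeros(3),np.diag([2,2,.03])]))) for dx in(-3,0,3) for dy in(-3,0,3) for da in(-.02,.02)),key=lambda r:r.fun)
           ~~~~~~~~^^^^^^^^^^^^^^^^^^^^^^^^^^^^^^^^^^^^^^^^^^^^^^^^^^^^^^^^^^^^^^^^^^^^^^^^^^^^^^^^^^^^^^^^^^^^^^^^^^^^^^^^^^^^^^^^^^^^^^^^^^^^^^^^^^^^^^^^^^^^^^^^^^^^^^^^^^^
    res = _minimize_neldermead(fun, x0, args, callback, bounds=bounds,
                               **options)
    fxr = func(xr)
    fx = function(np.copy(x), *(wrapper_args + args))
  File "box.py", line 11, in f
    uv=proj(names,P,s); return np.minimum(map_coordinates(g,[uv[:,1],uv[:,0]],order=1,mode='nearest'),120).mean()
  File "h.py", line 17, in proj
    p,T=cam(name,s); q=(np.atleast_2d(P)-T[:3,3])@T[:3,:3]
        ~~~^^^^^^^^
  File "h.py", line 6, in cam
    p=camera_params(name)
ValueError: time passes only in moves, steps and waits
```

Too many camera_params calls; cache them (and report the held cover's outline too).

```bash
sed -i 's/^def cam(/import functools\ncamera_params=functools.lru_cache(camera_params)\ndef cam(/' h.py; cat >> box.py <<'E'
    i=max(range(1,n),key=lambda k:st[k,4]); m=(l==i)
    for v in range(140,280,15):
        xs=np.where(m[v])[0]; print(v,xs.min() if len(xs) else None,xs.max() if len(xs) else None)
    for u in range(230,420,20):
        ys=np.where(m[:,u])[0]; print(u,ys.min() if len(ys) else None,end='; ')
E
python3 box.py
```

```text
1 36 [467.261  171.5676   0.3417] 82.78158014194551
1 42 [466.065  171.7206   0.3422] 82.70408060635715
2 36 [468.316  173.0869   0.3451] 68.81909813885257
2 42 [466.8746 172.0318   0.3398] 64.75324111582232
4 36 [467.5028 171.2508   0.3423] 74.05809592678975
4 42 [466.3397 171.7757   0.3424] 70.8379080504308
10.0 [ 433.2738 -175.5715  139.7158] [-1.7204 -2.6286 -0.    ] 10.542543918657609 60.11757016181946 [ 0.5454 -0.2416 -1.0123] [-0.0159 -0.0165  0.0246]
[[np.int32(0), np.int32(0), np.int32(640), np.int32(480), np.int32(264924)], [np.int32(459), np.int32(0), np.int32(119), np.int32(134), np.int32(12148)], [np.int32(217), np.int32(168), np.int32(197), np.int32(235), np.int32(30093)]]
140 None None
155 None None
170 217 413
185 218 412
200 219 411
215 221 410
230 222 409
245 223 408
260 224 407
275 224 405
230 168; 250 168; 270 168; 290 168; 310 168; 330 168; 350 168; 370 168; 390 168; 410 168;
```

```bash
python3 - <<'E'
from h import *
import pickle
s=pickle.load(open('s7.pkl','rb'));e=s['ee_pos']
Rm=R.from_rotvec(s['tool_rot']).as_matrix()
for d in(22.5,24.4):
    P=onplane('wrist',[(216.5,168),(413.5,168),(223.5,275),(406,275)],e[2]-d,s); q=(P-e)@Rm; print(q, np.linalg.norm(P[1]-P[0]), 'ctr x',q[0,0]-58,'ctr y',q[:2,1].mean(),q[2:,1].mean())
print(np.degrees(np.arctan2(Rm[1,1],Rm[0,1])))
E
```

```text
[[ 58.7709 -40.0459  22.5043]
 [ 58.6733  38.7889  22.5031]
 [ 13.0632 -40.5253  22.5014]
 [ 12.9925  38.9383  22.5002]] 78.83483572508923 ctr x 0.7708963386155716 ctr y -0.6285071322054705 -0.7935248556793404
[[ 58.6363 -40.5606  24.4043]
 [ 58.5375  39.3     24.4031]
 [ 12.3339 -41.0463  24.4014]
 [ 12.2622  39.4513  24.4002]] 79.86069921229512 ctr x 0.6363206454046804 ctr y -0.6303012408729423 -0.797466310195869
23.59039261946775
```

Emit:
send_rows([
  [[0.055,0.3,0],[0,0,-0.0023]],
  [[0.055,0.6,0],[0,0,-0.002]],
  [[0.055,0.6,0],[0,0,-0.002]],
  [[0.055,0.6,0],[0,0,-0.002]],
  [[0.055,0.6,0],[0,0,-0.002]],
  [[0.055,0.6,0],[0,0,-0.002]],
  [[0.055,0.6,0],[0,0,-0.002]],
  [[0.055,0.6,0],[0,0,-0.002]],
  [[0.055,0.6,0],[0,0,-0.002]],
  [[0.055,0.6,0],[0,0,-0.002]],
])

```text
t: 10.88
ee_pos: [459.5, 110.7, 137.5]
tool_rot: [-1.802, -2.57, 0.005]
wrist_force: [1.2, -0.7, -1.4]
finger_gap: 10.6
finger_force: 60.1
```

Emit:
send_rows([
  [[0.055,0.6,0],[0,0,-0.002]],
  [[0.055,0.6,0],[0,0,0]],
  [[0,0.04,-0.2],[0,0,0]],
  [[0,0,-0.3],[0,0,0]],
  [[0,0,-0.1],[0,0,0]],
  [[0,0,0],[0,0,0]],
  [[0,0,0],[0,0,0]],
  [[0,0,0],[0,0,0]],
])

```text
t: 11.55
ee_pos: [466.4, 170.9, 110.4]
tool_rot: [1.813, 2.566, 0.0]
wrist_force: [0.5, -0.4, -1.6]
finger_gap: 10.8
finger_force: 60.1
```

```bash
python3 - <<'E'
from h import *
import pickle
s=read_state(); im=capture('wrist'); sc=capture('scene'); cv2.imwrite('pics/w8.png',im); pickle.dump(s,open('s8.pkl','wb'))
Rm=R.from_rotvec(s['tool_rot']).as_matrix()
print(s['t'],s['ee_pos'],np.degrees(np.arctan2(Rm[1,1],Rm[0,1])),Rm[:,2],s['wrist_force'],s['finger_gap'])
sd=capture('side')
c=cv2.resize(sd[140:260,250:390],(560,480),interpolation=cv2.INTER_CUBIC)
c2=cv2.resize(sc[160:270,200:330],(567,480),interpolation=cv2.INTER_CUBIC)
a=cv2.resize(im[60:360,100:540],(704,480)); print(a.shape)
cv2.imwrite('pics/w8v.png',cv2.resize(np.vstack([np.hstack([a,c]),np.hstack([c2,np.zeros((480,697,3),np.uint8)])]),(800,600)))
E
```

```text
11.55 [466.4138 170.8546 110.4331] 19.525045120631336 [ 0.0001 -0.     -1.    ] [ 0.5047 -0.4252 -1.5767] 10.792881694521059
(480, 704, 3)
```

Emit:
send_rows([
  [[0.004,0.022,-0.2],[0,0,0]],
  [[0,0,-0.14],[0,0,0]],
  [[0,0,-0.08],[0,0,0]],
  [[0,0,0],[0,0,0]],
  [[0,0,0],[0,0,0]],
])

```text
t: 12.12
ee_pos: [466.1, 172.4, 88.5]
tool_rot: [-1.811, -2.566, 0.002]
wrist_force: [0.6, -0.6, -0.3]
finger_gap: 10.6
finger_force: 60.1
```

Emit:
send_rows([
  [[0,0,-0.04],[0,0,0]],
  [[0,0,-0.04],[0,0,0]],
  [[0,0,0],[0,0,0]],
])

```text
t: 12.37
ee_pos: [466.4, 172.5, 85.0]
tool_rot: [-1.811, -2.567, 0.0]
wrist_force: [-1.2, 0.3, -1.4]
finger_gap: 10.7
finger_force: 60.1
```

The plug has entered the opening without force; press on.

Emit:
send_rows([
  [[0,0,-0.04],[0,0,0]],
  [[0,0,-0.04],[0,0,0]],
  [[0,0,0],[0,0,0]],
])

```text
t: 12.62
ee_pos: [466.5, 172.5, 81.5]
tool_rot: [1.811, 2.567, 0.0]
wrist_force: [-1.2, 0.2, 2.3]
finger_gap: 10.6
finger_force: 60.4
```

Emit:
send_rows([
  [[0,0,-0.04],[0,0,0]],
  [[0,0,0],[0,0,0]],
])

```text
t: 12.78
ee_pos: [466.8, 172.6, 80.6]
tool_rot: [1.811, 2.566, 0.001]
wrist_force: [-3.2, -1.2, 5.9]
finger_gap: 10.3
finger_force: 61.1
```

Emit:
send_rows([
  [[0,0,-0.04],[0,0,0]],
  [[0,0,0],[0,0,0]],
])

```text
t: 12.95
ee_pos: [466.8, 172.6, 79.1]
tool_rot: [1.811, 2.566, 0.002]
wrist_force: [-2.7, -0.5, 8.6]
finger_gap: 10.4
finger_force: 61.4
```

Emit:
send_rows([
  [[0,0,-0.04],[0,0,0]],
  [[0,0,0],[0,0,0]],
])

```text
t: 13.12
ee_pos: [466.7, 172.5, 76.4]
tool_rot: [1.811, 2.566, 0.001]
wrist_force: [-2.5, -0.4, 2.6]
finger_gap: 10.4
finger_force: 60.7
```

Emit:
send_rows([
  [[0,0,-0.04],[0,0,0]],
  [[0,0,-0.03],[0,0,0]],
  [[0,0,0],[0,0,0]],
])

```text
t: 13.37
ee_pos: [466.5, 172.5, 71.5]
tool_rot: [1.811, 2.567, 0.0]
wrist_force: [-1.1, 0.5, 1.9]
finger_gap: 10.3
finger_force: 60.4
```

Emit:
send_rows([
  [[0,0,-0.03],[0,0,0]],
  [[0,0,0],[0,0,0]],
])

```text
t: 13.53
ee_pos: [466.6, 172.5, 71.5]
tool_rot: [1.811, 2.567, 0.0]
wrist_force: [-5.6, -1.4, 8.4]
finger_gap: 10.6
finger_force: 61.4
```

Emit:
send_rows([
  [[0,0,-0.02],[0,0,0]],
  [[0,0,0],[0,0,0]],
])

```text
t: 13.7
ee_pos: [466.6, 172.6, 71.5]
tool_rot: [1.811, 2.566, 0.001]
wrist_force: [-7.6, -2.9, 14.2]
finger_gap: 10.2
finger_force: 62.2
```

Emit:
send_rows([
  [[-0.01,0,0.01],[0,0,0]],
  [[0,0,0],[0,0,0]],
  [[0,0,0],[0,0,0]],
  [[0,0,0],[0,0,0]],
  [[0,0,0],[0,0,0]],
  [[0,0,0],[0,0,0]],
])

```text
t: 14.2
ee_pos: [466.5, 172.5, 71.5]
tool_rot: [1.811, 2.566, 0.002]
wrist_force: [-3.8, -2.7, 10.0]
finger_gap: 10.9
finger_force: 61.6
```

```bash
python3 - <<'E'
from h import *
s=read_state(); print(s['ee_pos'],R.from_rotvec(s['tool_rot']).as_matrix()[:,2],s['wrist_force'])
im=capture('side');sc=capture('scene')
a=cv2.resize(im[120:270,230:430],(600,450),interpolation=cv2.INTER_CUBIC); b=cv2.resize(sc[130:280,180:380],(600,450),interpolation=cv2.INTER_CUBIC)
cv2.imwrite('pics/fin.png',cv2.resize(np.hstack([a,b]),(800,300)))
E
```

```text
[466.5401 172.5208  71.4952] [ 0.0018  0.0002 -1.    ] [-3.7997 -2.6571  9.9786]
```

View pics/fin.png

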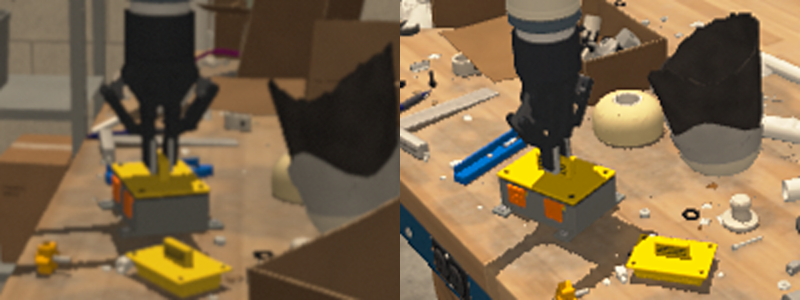

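The pictures show the cover closed squarely on the box with the fingers on its rib, and the cutter lying on the bench behind it. The push is about 10 N, so I'm handing the job in.

```bash
python3 -c "
from plant import *
print(job_done())"
```

```text
the job is handed in; nothing more can be done
None
```

I handed the job in at about 14 s. The film cutter lies released on the bench, about 140 mm from the box's centre. The cover is snapped home and square on the box, and the fingers still press it down with about 10 N. The hand-in returned no verdict.

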